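# Put the bench tools back into their drawer inserts

## Robot

A 6-joint arm with a two-finger parallel gripper is mounted at the origin on the work surface. World frame = base frame: x ahead of the robot, y to its left, z up, the work surface at z = 0. Lengths are in m, angles in rad, forces in N, time in s.
With the tool pointing down it reaches from about 0.325 to 0.75 m from the base axis. Payload 7.6 kg.
Tool frame: the origin (TCP) lies between the finger pads; the fingertips stand 22 mm ahead of it and the grasp point (between the pads) lies 3 mm ahead of it (env.finger_overhang is the distance from the TCP to the fingertips, in m); z points along the fingers, y is the line along which they close (so a half turn about z gives the same grasp; the last joint's range is limited). The gripper opens to 85 mm and grips with 20 to 120 N. Pads are 22 mm wide; open, the fingers measure 114 mm over their backs; the gripper's body (76 mm by 85 mm) begins 54 mm behind the grasp point. The pads swing forward as they close: fully open they stand 13 mm farther back than shut.
Start: joints at [1.119, 0.052, 1.401, -0, 1.689, -0.07], TCP at [0.196, 0.487, 0.253] pointing down, gripper open.
Joint ranges: [-2.9, 2.9], [-0.91, 2.17], [0.12, 2.37], [-1.06, 4.2], [0.26, 2.73], [-2.93, 2.93]. Speed limits (rad/s): [2.57, 2.57, 3.01, 3.14, 3.14, 3.14].

## Interface

Orientations are given as a unit quaternion [w, x, y, z].
In Python, from station import env gives the robot as it stands.
- The arm moves only by the shell command python3 -m creep 'ROWS' [FORCE]. ROWS is JSON, a list of rows, each an object of numbers: "dx", "dy", "dz": the shift along the tool's x, y, z in units of 40 mm (1.0 is 40 mm); "turn": the turn about the tool's z in units of 5 degrees (1.0 is 5 degrees); "claw": the finger opening in mm, from 0 to 85.4. A call has 1 to 8 rows; each row shifts and turns the commanded pose from where the row before left it, along the tool's axes as they then stand; what a row does not reach is not made up. A row lasts 1/10 s, in which the tool goes at most 50 mm and 8.59 degrees, less where a joint would pass 70% of its speed; a pose out of reach is approached as far as the arm can. A call is refused whole if a number of a shift passes 1 or a number of a turn 1, either way. A call with a gripper value outside its range is refused whole. The fingers move at their own pace and stop on an object; FORCE is the grip in N (left out, the last holds). Time passes only in rows, so rows that do not move let the fingers close. It gives the time, the measured TCP pose, the force, the opening and the grip force at its end, in the units of the state.
- env.read_state(): the state, without advancing time (a new reading comes with each control period).
- env.get_image(name): name is "side" or "top"; returns a dict with "pixels" (400x640x3 uint8, blue, green, red), "depth" (400x640 float32, m along the optical axis (not along the pixel's ray), 0 where there is no reading), "fx", "fy", "cx", "cy" (pixels), "view" (4x4, takes a point from world to camera coordinates). Camera axes: x right, y down, z forward; pixel columns grow to the right and rows downward; lengths in m; the calibration is good to about 2 mm. A picture is of the moment at which its call begins.
- env.hand_in(): hands the job in; it is judged then, once.
Trained networks look in the newest picture that a camera, given by its name, has taken for a name from the list of things; names that differ only in an ending like _2 or _b are one class to them, and where a whole thing is asked for, a point or a joint stands for the part that bears it (a point fixed in the world has none). Each returns a list of dicts, best first, with "score" (0 to 1); they miss things now and then, are a little off and sometimes report something else, mostly with a low value. They report only what shows in the picture. A call takes as long as a camera call. They do not tell look-alikes from the thing itself.
- env.masks_of(camera, label): "region" (400x640 bool, what is visible of it).
- env.tip_of(camera, label): "position" ([x, y, z] in m, in the coordinates of the camera as it stood for that picture, good to about 4 mm: a listed point, or the origin of a listed thing).
The state is a dict: "time": time; "qpos": joint angles; "dq": joint speeds; "tau": joint torques, N m; "tool_pos": TCP position; "eef_rot": TCP orientation; "contact_force": force on the tool from outside, world axes, zero at the start; "ft_torque": the same for the moment, N m; "opening": finger opening in m; "grip_force": force on a finger pad.
Only numpy, scipy, OpenCV 4.12 (cv2) and the standard library are available. Lean on these libraries where they do the work, as an engineer would, in place of code of your own. Each camera call takes 0.05 s, during which the arm holds its last target. There are 200 camera calls.

## Task

The drawer inserts are out on the bench: put the long-nose pliers, the small cutters, the wooden ring clamp and the square steel bench block each back into the insert whose cut-out matches its outline, lying flat on the floor of the cut-out. Set the tools down rather than dropping them, and leave the glue bottle and the roll of tape where they are.

Things in the scene. Friction and masses are not known exactly. Their poses are not given: they have to be found in the camera images.
- pliers_mid (a point): Long-nose pliers, closed, lying flat: 133 mm long, 50 mm wide over the yellow handles, 11 mm thick. The point is the centre of the steel joint, 5.5 mm above what they lie on; grip here, across the joint's 20 mm (26 mm along x). x points to the tips of the long jaws (52 mm away; the handles end 81 mm the other way), z up.
- cutters_mid (a point): Small flush cutters with a short blunt head, closed, lying flat: 105 mm long, 44 mm wide over the yellow handles, 11 mm thick. The point is the centre of the steel joint, 5.5 mm above what they lie on; grip here, across the joint's 20 mm (26 mm along x). x points to the tips of the jaws (29 mm away; the handles end 76 mm the other way), z up.
- clamp_mid (a point): Wooden ring clamp, a bar of two wooden jaws with a steel band round the middle: 132 mm long, 26 mm wide (29 mm over the band), 24 mm thick. The point is its centre, half-way up (12 mm); x runs along it, the end with the small wedge at -x, z up. It may lie either way round in its cut-out.
- block_mid (a point): Plain square steel bench block, 50 x 50 x 18 mm, about 0.35 kg. The point is its centre, half-way up (9 mm); x and y are square to its sides, z up. Any of its sides may face any way.
- pliers_insert_seat (a point): Fixed black insert, 165 x 100 x 12 mm, blue-floored cut-out 8 mm deep (floor 4 mm above bench): wide for the pliers' handles, with a long narrow slot for the jaws, 7 mm free all round. The point: on the floor, where the centre of the pliers' joint belongs (14.5 mm in x from the insert's middle); x points to the jaw end, z up. A 44 mm wide finger channel, as deep but black, crosses the full width here.
- cutters_insert_seat (a point): Fixed black insert, 165 x 100 x 12 mm, blue-floored cut-out 8 mm deep (floor 4 mm above bench): wide for the cutters' handles, with a short stub for the jaws, 7 mm free all round. The point: on the floor, where the centre of the cutters' joint belongs (20 mm in x from the insert's middle); x points to the jaw end, z up. A 44 mm wide finger channel, as deep but black, crosses the full width here.
- clamp_insert_seat (a point): Fixed black insert, 165 x 100 x 12 mm, blue-floored cut-out 8 mm deep (floor 4 mm above bench): a plain long slot of 149 x 43 mm for the ring clamp. The point: on the floor at the middle of the slot and of the insert; x runs along the slot, z up. A 44 mm wide finger channel, as deep but black, crosses the full width here.
- block_insert_seat (a point): Fixed black insert, 165 x 100 x 12 mm, blue-floored cut-out 8 mm deep (floor 4 mm above bench): a square of 64 x 64 mm for the bench block. The point: on the floor at the middle of the square and of the insert; x runs along the insert, square to the cut-out's sides, z up. A 36 mm wide finger channel, as deep but black, crosses the full width here.
- glue: White glue bottle with a red cap, 36 mm across and 95 mm high, standing on the bench beside the work; to be left alone. Origin at the centre of its underside.
- tape: Roll of blue masking tape lying flat, 64 mm across and 19 mm high; to be left alone. Origin at the centre of its underside.
Not all that is in view belongs to the job. What is shaped like the part that bears block_mid but purple is not meant. What is shaped like the part that bears clamp_insert_seat but pink is not meant.

How it is judged:
By the outcome, as a careful person would: the job done as asked, in the order asked, and still so for the second after the job is handed in, with the robot touching nothing.
It also fails if it takes over 102 s, if anything falls off the work surface, if the arm or the gripper's body presses on something with over 40 N, if the wrist force passes 120 N, or if a joint passes its speed limit or range.

## Working session

There is one attempt and no reset: what is moved stays moved. The work goes in short steps, Python scripts to look and compute and a shell command to move; the robot and the scene stay as the last step left them, time stands still between calls to the robot, and variables do not carry over. Pictures are saved under pics/ and viewed, at most 14 in all, crops included, and the job is handed in when it is done.

```bash
ls; mkdir -p pics; python3 - <<'E'
from station import env
import cv2
for n in("top","side"):
    im=env.get_image(n); cv2.imwrite(f"pics/{n}0.png",im["pixels"]); print(n,im["fx"],im["cx"],im["cy"],im["view"].round(3).tolist())
s=env.read_state(); print(s)
E
```

```text
pics
top 414.7425247601632 315.4845544403745 206.12109333305062 [[-0.018, -1.0, 0.012, -0.005], [-0.994, 0.017, -0.112, 0.608], [0.112, -0.014, -0.994, 0.999], [0.0, 0.0, 0.0, 1.0]]
side 406.7522244912147 322.1490318261166 203.6566614493087 [[0.989, -0.148, -0.003, -0.579], [-0.115, -0.76, -0.64, 0.094], [0.093, 0.633, -0.768, 1.151], [0.0, 0.0, 0.0, 1.0]]
{'time': 0.1, 'qpos': array([ 1.11872077e+00,  5.28267479e-02,  1.40162337e+00,  1.72259924e-06,
        1.68860309e+00, -7.02658164e-02]), 'dq': array([-0.00058501, -0.00152024, -0.00150546, -0.00142478, -0.00025059,
        0.00152401]), 'tau': array([ 1.27472180e-03, -3.82584250e+01, -3.60983384e+01, -7.16851764e-05,
        4.84423232e-03, -2.53250988e-05]), 'tool_pos': array([0.19547353, 0.48699826, 0.25252881]), 'eef_rot': array([-1.89392564e-04,  1.89747256e-01,  9.81832697e-01, -7.05291571e-04]), 'contact_force': array([ 0.06852315,  0.57820933, -0.52532808]), 'ft_torque': array([-0.01390276,  0.00580607,  0.00786825]), 'grip_force': 0.0, 'opening': 0.08561381514526471}
```

View pics/top0.png

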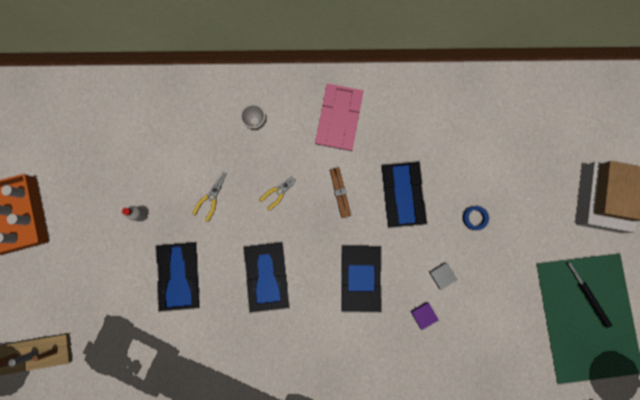

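View pics/side0.png

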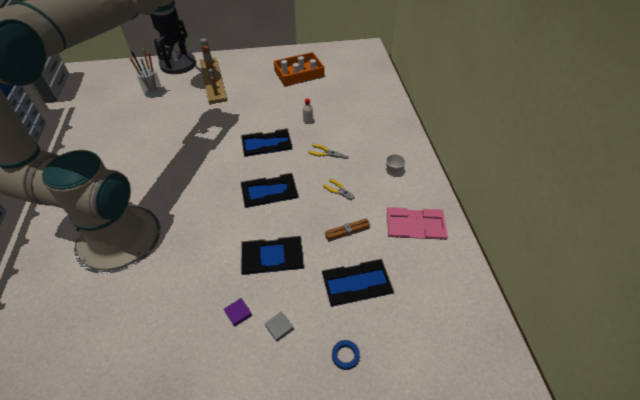

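```bash
cat > h.py <<'E'
from station import env
import numpy as np, cv2
def plane(im,uv,z):
    uv=np.atleast_2d(uv).astype(float); R=im["view"][:3,:3]; t=im["view"][:3,3]
    d=np.c_[(uv[:,0]-im["cx"])/im["fx"],(uv[:,1]-im["cy"])/im["fy"],np.ones(len(uv))]@R
    c=-R.T@t
    return c+d*((z-c[2])/d[:,2])[:,None]
def world(im,p): return im["view"][:3,:3].T@(np.asarray(p)-im["view"][:3,3])
def pix(im,p):
    q=im["view"][:3,:3]@np.asarray(p)+im["view"][:3,3]; return q[0]/q[2]*im["fx"]+im["cx"],q[1]/q[2]*im["fy"]+im["cy"]
def rect(im,m,z):
    "largest blob -> min-area rectangle in world: centre, (long,short), yaw of the long side (deg)"
    cs,_=cv2.findContours(m.astype(np.uint8),cv2.RETR_EXTERNAL,cv2.CHAIN_APPROX_NONE)
    c=max(cs,key=cv2.contourArea)[:,0]
    w=plane(im,c,z)[:,:2]; (cx,cy),(a,b),th=cv2.minAreaRect((w*1000).astype(np.float32))
    if a<b: a,b,th=b,a,th+90
    return np.array([cx,cy]),(a,b),th%180,len(c)
H=dict(pliers_mid=.008,cutters_mid=.008,clamp_mid=.020,block_mid=.018,pliers_insert_seat=.012,cutters_insert_seat=.012,clamp_insert_seat=.012,block_insert_seat=.012,glue=.05,tape=.019)
E
python3 - <<'E'
from h import *
for cam in("top","side"):
    im=env.get_image(cam); print(cam)
    for n,z in H.items():
        tips=[(round(t["score"],2),(world(im,t["position"])*1000).round().astype(int).tolist(),np.round(pix(im,world(im,t["position"]))).astype(int).tolist()) for t in env.tip_of(cam,n)[:3]]
        print(n,"TIPS",tips)
        for m in env.masks_of(cam,n)[:3]:
            c,s,th,_=rect(im,m["region"],z); print("   mask",round(m["score"],2),c.round(1),np.round(s,1),round(th,1),"hgt",)
E
```

```text
top
pliers_mid TIPS [(0.91, [657, 247, 9], [212, 190])]
   mask 0.95 [644.5 249.1] [126.7  47.1] 153.9 hgt
cutters_mid TIPS [(0.61, [667, 63, 3], [284, 185])]
   mask 0.74 [649.9  78.2] [107.1  43.8] 134.5 hgt
clamp_mid TIPS [(0.95, [644, -76, 9], [339, 193])]
   mask 0.81 [643.9 -78.6] [130.3  29.6] 12.4 hgt
block_mid TIPS [(0.93, [432, -333, 5], [442, 275]), (0.75, [337, -285, 11], [426, 314])]
   mask 0.95 [ 332.9 -279.1] [53.8 52.8] 28.2 hgt
   mask 0.74 [ 430.1 -331.3] [54.7 50.7] 121.6 hgt
pliers_insert_seat TIPS [(0.65, [454, 332, 6], [178, 271])]
   mask 0.74 [440.4 331.1] [164.4 102.8] 3.8 hgt
   mask 0.64 [645.6 -79.5] [131.9  31.7] 9.9 hgt
cutters_insert_seat TIPS [(0.85, [451, 116, 1], [264, 270]), (0.56, [596, 431, 0], [140, 215])]
   mask 0.65 [435.  110.9] [164.5 100.8] 5.3 hgt
clamp_insert_seat TIPS [(0.67, [848, -81, 5], [338, 116]), (0.55, [632, -240, 3], [402, 197]), (0.43, [424, -129, 1], [361, 279])]
   mask 0.76 [ 637.7 -241.7] [164.6 103.4] 4.0 hgt
   mask 0.68 [844.2 -81.4] [166.2 101.2] 167.9 hgt
block_insert_seat TIPS [(0.58, [427, -131, 3], [362, 278])]
   
[... 884 characters left out ...]
])]
   mask 0.88 [441.5 326.1] [167.2 121.5] 3.7 hgt
cutters_insert_seat TIPS [(0.88, [458, 109, 4], [276, 189])]
   mask 0.69 [437.1 105.4] [165.3 109.2] 5.6 hgt
clamp_insert_seat TIPS [(0.89, [848, -79, 3], [416, 222]), (0.66, [641, -247, 2], [357, 283]), (0.4, [601, 427, 1], [309, 121])]
   mask 0.88 [ 639.7 -246.2] [168.2 107.6] 3.5 hgt
   mask 0.56 [845.2 -86.3] [166.  109.5] 168.3 hgt
block_insert_seat TIPS [(0.96, [426, -128, 0], [271, 256])]
   mask 0.66 [ 430.2 -130.6] [168.6 111.8] 178.8 hgt
glue TIPS [(0.68, [601, 429, 1], [309, 121])]
   mask 0.73 [596.5 423. ] [136.4  32. ] 82.4 hgt
tape TIPS [(0.82, [575, -422, -4], [345, 355])]
   mask 0.68 [ 575.1 -427.6] [65.4 61.5] 80.6 hgt
```

Possible mix-ups, by top pixel:
- **Pliers:** (212,190), against the cutters at (284,185).
- **Pliers insert:** (178,276), against the cutters insert at (266,277).
- **Block:** grey at (443,275), against purple at (425,315).
- **Clamp insert:** black at (404,194), against pink at (340,117).

The descriptions pick the first of each pair. I'll check the pliers and cutters in a crop.

```bash
python3 - <<'E'
from h import *
im=env.get_image("top"); p=im["pixels"][160:320,140:310]
cv2.imwrite("pics/crop1.png",cv2.resize(p,None,fx=3.7,fy=3.7,interpolation=cv2.INTER_CUBIC))
hsv=cv2.cvtColor(im["pixels"],cv2.COLOR_BGR2HSV)
# steel joint and axis: yellow handle centroid / symmetric axis from mask PCA
for n in("pliers_mid","cutters_mid"):
    m=env.masks_of("top",n)[0]["region"]; v,u=np.nonzero(m); w=plane(im,np.c_[u,v],.008)[:,:2]*1000
    y=m&(hsv[...,1]>120); vv,uu=np.nonzero(y); wy=plane(im,np.c_[uu,vv],.008)[:,:2]*1000
    yc=wy.mean(0); e=np.linalg.eigh(np.cov((w).T))[1][:,1]; e*=np.sign(e@(w.mean(0)-yc))
    q=(w-yc)@e
    for a in(np.degrees(np.arctan2(e[1],e[0])),):
        print(n,"yaw PCA",a.round(1),"ends along",q.min().round(1),q.max().round(1),"yc",yc.round(1))
    far=w[np.argsort(q)[-6:]].mean(0); d=far-yc; print("tip",far.round(1),"yaw yc->tip",np.degrees(np.arctan2(d[1],d[0])).round(1))
    a=np.arctan2(d[1],d[0]);e=np.array([np.cos(a),np.sin(a)]);q=(w-yc)@e;print("len",np.ptp(q).round(1),"tipq",q.max().round(1),"minq",q.min().round(1))
    L={'p':(52,81),'c':(29,76)}[n[0]]
    print("joint est from tip",(yc+e*(q.max()-L[0])).round(1),"from tail",(yc+e*(q.min()+L[1])).round(1))
# blue floors
b=(hsv[...,0]>100)&(hsv[...,0]<125)&(hsv[...,1]>140)&(hsv[...,2]>60)
k,l,st,ce=cv2.connectedComponentsWithStats(b.astype(np.uint8))
for i in range(1,k):
    if st[i,4]>200:
        c,s,th,_=rect(im,l==i,.004); print("blue",ce[i].round(),c.round(1),np.round(s,1),round(th,1))
E
```

```text
pliers_mid yaw PCA -25.7 ends along -31.6 98.6 yc [613.7 263.9]
tip [698.5 217.2] yaw yc->tip -28.8
len 129.3 tipq 98.7 minq -30.6
joint est from tip [654.6 241.4] from tail [657.9 239.6]
cutters_mid yaw PCA -47.2 ends along -28.5 74.7 yc [634.9  95.4]
tip [680.9  37.6] yaw yc->tip -51.5
len 103.8 tipq 75.1 minq -28.7
joint est from tip [663.5  59.4] from tail [664.3  58.4]
blue [403. 194.] [ 639.4 -243.5] [150.6  46.1] 4.0
blue [476. 218.] [ 575.3 -427. ] [59.8 54.1] 89.0
blue [177. 281.] [441.9 331.5] [148.6  64.5] 1.3
blue [266. 281.] [431.3 107.5] [121.4  57.5] 179.9
blue [361. 278.] [ 427.7 -127.9] [65.8 64.9] 88.5
```

View pics/crop1.png

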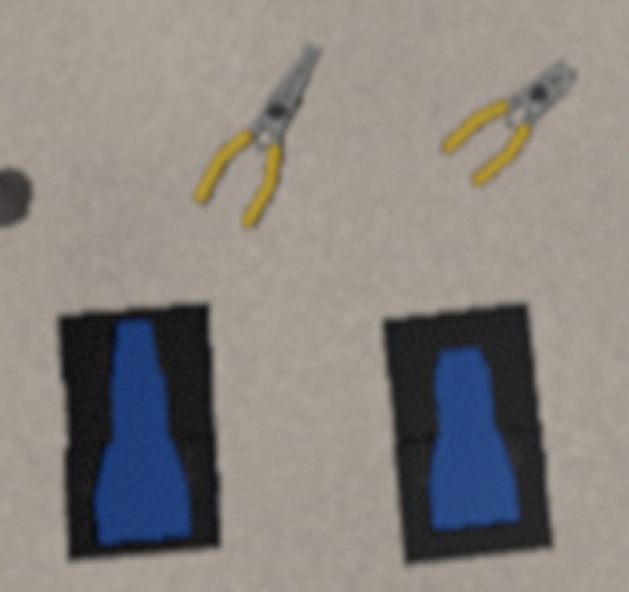

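The crop confirms it. The long-nose pliers (pivot at crop (277,110)) belong in the left insert with the long narrow slot. The cutters (pivot at crop (540,93)) belong in the right insert with the short stub. The grey block and the black clamp insert were clear in the first picture.

```bash
cat > go.py <<'E'
# go.py x y z(mm) phi(deg of tool x): turn units, then shift in units (tool axes after the turn) from the measured pose
import sys
from station import env
import numpy as np
from scipy.spatial.transform import Rotation as Ro
def go(x,y,z,phi):
    s=env.read_state(); q=s["eef_rot"]; R=Ro.from_quat([*q[1:],q[0]]).as_matrix()
    p=s["tool_pos"]*1000; f=np.degrees(np.arctan2(R[1,0],R[0,0]))
    t=-((phi-f+180)%360-180)/5
    a=np.radians(phi); X=np.array([np.cos(a),np.sin(a)]); Y=np.array([X[1],-X[0]]); d=np.array([x,y])-p[:2]
    v=np.array([d@X,d@Y,p[2]-z])/40
    print("t",round(s["time"],1),"at",p.round(1),"phi",f.round(1),"tilt",R[2,2].round(4),"F",s["contact_force"].round(1),"open",round(s["opening"]*1000,1),"grip",round(s["grip_force"],1),"| turn",t.round(2),"shift",v.round(2),"rows",np.ceil(abs(v).max()))
if __name__=="__main__": go(*map(float,sys.argv[1:5]))
E
python3 - <<'E'
from h import *
from station import env
im=env.get_image("top")
for n,uv in dict(pl=[(214.5,189.4),(140+224.5/3.7-.4,160+214/3.7-.4),(140+315/3.7-.4,160+47/3.7-.4)],cu=[(285.6,184.8),(140+461/3.7-.4,160+166.5/3.7-.4),(140+569/3.7-.4,160+68/3.7-.4)]).items():
    w=plane(im,uv,.009)[:,:2]*1000; d=w[2]-w[1]; e=w[0]-w[1]; print(n,w.round(1).tolist(),np.degrees(np.arctan2(d[1],d[0])).round(1),np.degrees(np.arctan2(e[1],e[0])).round(1))
E
python3 go.py 656 241 150 152.5
```

```text
pl [[658.3, 241.0], [587.0, 276.3], [702.3, 215.2]] -27.9 -26.3
cu [[667.3, 59.3], [617.1, 114.3], [684.7, 39.1]] -48.0 -47.6
t 2.4 at [195.6 487.2 253.3] phi 158.1 tilt -1.0 F [ 0.2 -0.1 -0. ] open 85.5 grip 0.0 | turn 1.12 shift [-13.05  -0.15   2.58] rows 14.0
```

```bash
python3 -m creep '[{"turn":0.5,"dx":-0.5,"claw":50},{"turn":0.5,"dx":-0.5},{"dx":-1},{"dx":-1},{"dx":-1},{"dx":-1},{"dx":-1},{"dx":-1}]' 30
python3 -m creep '[{"dx":-1},{"dx":-1},{"dx":-1},{"dx":-1,"dz":0.5},{"dx":-1,"dz":0.5},{"dx":-0.6,"dz":0.5},{"dz":0.5},{"dz":0.5}]'
python3 go.py 657 241 60 152.8
```

```text
t 2.4 at [195.6 487.2 253.3] phi 158.1 tilt -1.0 F [ 0.2 -0.1 -0. ] open 85.5 grip 0.0 | turn 1.06 shift [-13.07  -0.2    4.83] rows 14.0$[0]: bad value
$[0]: bad value
```

```bash
python3 -m creep '[{"dx":-0.5,"dy":0,"dz":0,"turn":0.5,"claw":50}]' 30;  python3 -m creep '[{"dx":-0.5,"dy":0,"dz":0,"turn":0.5,"claw":50.0},{"dx":-1,"dy":0,"dz":0,"turn":0,"claw":50}]'; python3 go.py 657 241 60 152.8
```

```text
time: 2.5
tool_pos: [0.2131, 0.4802, 0.2534]
eef_rot: [-0.0, 0.21, 0.978, 0.0]
contact_force: [0.4, -0.5, 0.7]
opening: 0.0733
grip_force: 0.0
time: 2.7
tool_pos: [0.2675, 0.4538, 0.2533]
eef_rot: [-0.0, 0.232, 0.973, 0.0]
contact_force: [0.3, 0.5, 1.1]
opening: 0.0501
grip_force: 0.0
t 2.7 at [267.5 453.8 253.3] phi 153.2 tilt -1.0 F [0.3 0.5 1.1] open 50.1 grip 0.0 | turn 0.08 shift [-11.09  -0.28   4.83] rows 12.0
```

All five keys are needed in every row.

```bash
python3 -m creep '[{"dx":-1,"dy":0,"dz":0,"turn":0,"claw":50},{"dx":-1,"dy":0,"dz":0,"turn":0,"claw":50},{"dx":-1,"dy":0,"dz":0,"turn":0,"claw":50},{"dx":-1,"dy":0,"dz":0,"turn":0,"claw":50},{"dx":-1,"dy":0,"dz":0,"turn":0,"claw":50},{"dx":-1,"dy":0,"dz":0,"turn":0,"claw":50},{"dx":-1,"dy":0,"dz":0,"turn":0,"claw":50},{"dx":-1,"dy":-0.2,"dz":0.5,"turn":0.1,"claw":50}]' >/dev/null
python3 -m creep '[{"dx":-1,"dy":0,"dz":0.5,"turn":0,"claw":50},{"dx":-1,"dy":0,"dz":0.5,"turn":0,"claw":50},{"dx":-1,"dy":0,"dz":0.5,"turn":0,"claw":50},{"dx":0,"dy":0,"dz":0.5,"turn":0,"claw":50},{"dx":0,"dy":0,"dz":0.5,"turn":0,"claw":50},{"dx":0,"dy":0,"dz":0.5,"turn":0,"claw":50},{"dx":0,"dy":0,"dz":0,"turn":0,"claw":50}]' >/dev/null
python3 go.py 657 241 25 152.8
```

```text
t 4.2 at [654.9 245.9 109. ] phi 152.6 tilt -1.0 F [-0.1 -0.5 -0.6] open 50.1 grip 0.0 | turn -0.04 shift [-0.1  -0.08  2.1 ] rows 3.0
```

```bash
python3 -m creep '[{"dx":-0.1,"dy":-0.08,"dz":0.5,"turn":0,"claw":50},{"dx":0,"dy":0,"dz":0.5,"turn":0,"claw":50},{"dx":0,"dy":0,"dz":0.5,"turn":0,"claw":50},{"dx":0,"dy":0,"dz":0.3,"turn":0,"claw":50},{"dx":0,"dy":0,"dz":0.2,"turn":0,"claw":50},{"dx":0,"dy":0,"dz":0,"turn":0,"claw":50}]' >/dev/null
python3 go.py 657 241 25 152.8
python3 - <<'E'
from h import *
im=env.get_image("side"); u,v=map(int,pix(im,[.657,.241,.02]))
cv2.imwrite("pics/s1.png",cv2.resize(im["pixels"][v-50:v+40,u-60:u+60],None,fx=5,fy=5,interpolation=cv2.INTER_CUBIC)); print(u,v)
E
```

```text
t 4.8 at [658.3 241.8  32.8] phi 152.6 tilt -1.0 F [0.3 0.  0.8] open 49.9 grip 0.0 | turn -0.03 shift [ 0.02 -0.03  0.2 ] rows 1.0
332 150
```

View pics/s1.png

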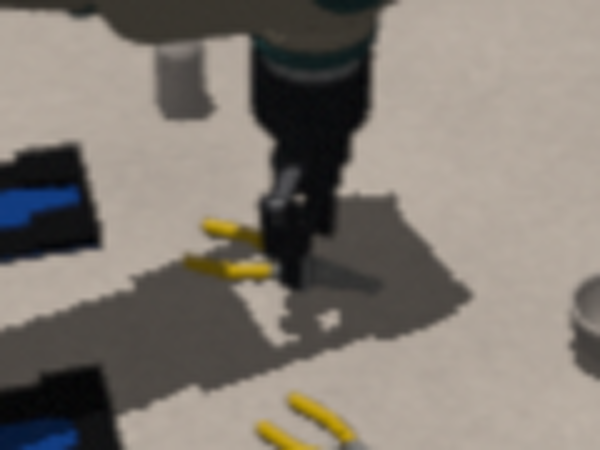

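The fingers straddle the pliers just ahead of the yellow handles, with a finger at crop (290,250) and the jaws showing to the right at (350,278). I'll go down and grip.

```bash
python3 -m creep '[{"dx":0,"dy":0,"dz":0.1,"turn":0,"claw":50},{"dx":0,"dy":0,"dz":0.1,"turn":0,"claw":50},{"dx":0,"dy":0,"dz":0,"turn":0,"claw":30},{"dx":0,"dy":0,"dz":0,"turn":0,"claw":20},{"dx":0,"dy":0,"dz":0,"turn":0,"claw":10},{"dx":0,"dy":0,"dz":0,"turn":0,"claw":10},{"dx":0,"dy":0,"dz":0,"turn":0,"claw":10},{"dx":0,"dy":0,"dz":0,"turn":0,"claw":10}]' 40
python3 go.py 657 241 25 152.8
python3 -m creep '[{"dx":0,"dy":0,"dz":-0.3,"turn":0,"claw":10},{"dx":0,"dy":0,"dz":-0.7,"turn":0,"claw":10},{"dx":0,"dy":0,"dz":-1,"turn":0,"claw":10},{"dx":0,"dy":0,"dz":-0.5,"turn":0,"claw":10},{"dx":0,"dy":0,"dz":0,"turn":0,"claw":10}]'
python3 go.py 455.5 332 100 183.7
```

```text
time: 5.65
tool_pos: [0.6587, 0.2418, 0.0256]
eef_rot: [0.0, 0.237, 0.972, 0.0]
contact_force: [-0.4, -0.3, 1.1]
opening: 0.0186
grip_force: 40.7
t 5.7 at [658.7 241.8  25.6] phi 152.6 tilt -1.0 F [-0.4 -0.3  1.1] open 18.6 grip 40.7 | turn -0.03 shift [ 0.03 -0.04  0.01] rows 1.0
time: 6.15
tool_pos: [0.6602, 0.2423, 0.1309]
eef_rot: [0.004, 0.237, 0.972, 0.002]
contact_force: [0.1, -0.4, -0.9]
opening: 0.0186
grip_force: 40.5
t 6.2 at [660.2 242.3 130.9] phi 152.6 tilt -1.0 F [ 0.1 -0.4 -0.9] open 18.6 grip 40.5 | turn -6.22 shift [4.96 2.57 0.77] rows 5.0
```

```bash
python3 -m creep '[{"dx":0,"dy":0,"dz":0,"turn":-0.9,"claw":10},{"dx":0,"dy":0,"dz":0,"turn":-0.9,"claw":10},{"dx":0,"dy":0,"dz":0,"turn":-0.9,"claw":10},{"dx":0,"dy":0,"dz":0,"turn":-0.9,"claw":10},{"dx":0,"dy":0,"dz":0,"turn":-0.9,"claw":10},{"dx":0,"dy":0,"dz":0,"turn":-0.9,"claw":10},{"dx":0,"dy":0,"dz":0,"turn":-0.8,"claw":10}]'>/dev/null
python3 -m creep '[{"dx":0.4,"dy":0.2,"dz":0,"turn":0,"claw":10},{"dx":0.8,"dy":0.4,"dz":0,"turn":0,"claw":10},{"dx":0.9,"dy":0.5,"dz":0,"turn":0,"claw":10},{"dx":0.9,"dy":0.5,"dz":0,"turn":0,"claw":10},{"dx":0.9,"dy":0.5,"dz":0,"turn":0,"claw":10},{"dx":0.7,"dy":0.3,"dz":0.2,"turn":0,"claw":10},{"dx":0.4,"dy":0.2,"dz":0.5,"turn":0,"claw":10},{"dx":0,"dy":0,"dz":0.5,"turn":0,"claw":10}]'>/dev/null
python3 -m creep '[{"dx":0,"dy":0,"dz":0.4,"turn":0,"claw":10},{"dx":0,"dy":0,"dz":0,"turn":0,"claw":10},{"dx":0,"dy":0,"dz":0,"turn":0,"claw":10}]'>/dev/null
python3 go.py 455.5 332 29.5 183.7
python3 - <<'E'
from h import *
for n,f in(("top",4),("side",5)):
    im=env.get_image(n); u,v=map(int,pix(im,[.455,.332,.04])); print(n,u,v)
    cv2.imwrite(f"pics/{n}2.png",cv2.resize(im["pixels"][v-60:v+60,u-75:u+75],None,fx=f,fy=f,interpolation=cv2.INTER_CUBIC))
E
python3 -c "
import cv2,numpy as np
a=cv2.imread('pics/top2.png');b=cv2.resize(cv2.imread('pics/side2.png'),(600,480))
cv2.imwrite('pics/c2.png',cv2.resize(np.hstack([a,b]),(800,320)))"
```

```text
t 8.0 at [451.9 332.6  60.6] phi -176.4 tilt -1.0 F [ 0.3 -0.2 -1.3] open 18.3 grip 40.4 | turn -0.02 shift [-0.09 -0.02  0.78] rows 1.0
top 173 271
side 269 133
```

View pics/c2.png

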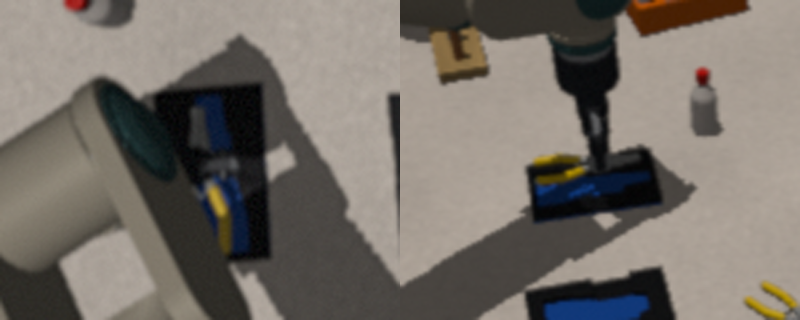

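Held and roughly level: the jaws at (200,120) in the left panel sit over the slot once parallax is allowed for, and the handles point to the wide end. Lowering.

```bash
python3 -m creep '[{"dx":-0.09,"dy":0,"dz":0.2,"turn":0,"claw":10},{"dx":0,"dy":0,"dz":0.2,"turn":0,"claw":10},{"dx":0,"dy":0,"dz":0.15,"turn":0,"claw":10},{"dx":0,"dy":0,"dz":0.1,"turn":0,"claw":10},{"dx":0,"dy":0,"dz":0.08,"turn":0,"claw":10},{"dx":0,"dy":0,"dz":0,"turn":0,"claw":10}]'
python3 go.py 455.5 332 29.5 183.7
```

```text
time: 8.65
tool_pos: [0.4557, 0.333, 0.0315]
eef_rot: [-0.0, -0.032, 0.999, -0.0]
contact_force: [0.1, 0.1, -1.7]
opening: 0.0185
grip_force: 40.4
t 8.7 at [455.7 333.   31.5] phi -176.4 tilt -1.0 F [ 0.1  0.1 -1.7] open 18.5 grip 40.4 | turn -0.01 shift [ 0.01 -0.03  0.05] rows 1.0
```

```bash
python3 -m creep '[{"dx":0,"dy":0,"dz":0.03,"turn":0,"claw":10},{"dx":0,"dy":0,"dz":0.02,"turn":0,"claw":10},{"dx":0,"dy":0,"dz":0,"turn":0,"claw":10}]'
python3 -m creep '[{"dx":0,"dy":0,"dz":0,"turn":0,"claw":20},{"dx":0,"dy":0,"dz":0,"turn":0,"claw":24},{"dx":0,"dy":0,"dz":0,"turn":0,"claw":30},{"dx":0,"dy":0,"dz":0,"turn":0,"claw":36},{"dx":0,"dy":0,"dz":-0.2,"turn":0,"claw":40},{"dx":0,"dy":0,"dz":-0.6,"turn":0,"claw":40},{"dx":0,"dy":0,"dz":-1,"turn":0,"claw":40},{"dx":0,"dy":0,"dz":-1,"turn":0,"claw":50}]'
python3 -m creep '[{"dx":0,"dy":0,"dz":-0.5,"turn":0,"claw":50},{"dx":0,"dy":0,"dz":-0.3,"turn":0,"claw":50}]' >/dev/null
python3 go.py 665 59.5 150 132.3
```

```text
time: 8.95
tool_pos: [0.456, 0.3332, 0.0302]
eef_rot: [0.0, -0.032, 0.999, 0.0]
contact_force: [-0.1, -0.5, -1.7]
opening: 0.0187
grip_force: 40.4
time: 9.75
tool_pos: [0.4556, 0.3329, 0.1436]
eef_rot: [-0.0, -0.032, 0.999, -0.0]
contact_force: [0.5, 1.1, -0.9]
opening: 0.0501
grip_force: 0.0
t 9.9 at [456.6 333.6 177.4] phi -176.4 tilt -1.0 F [ 0.4 -0.2 -0.4] open 49.9 grip 0.0 | turn 10.26 shift [-8.57 -0.76  0.69] rows 9.0
```

```bash
python3 -m creep '[{"dx":0,"dy":0,"dz":0,"turn":1,"claw":50},{"dx":0,"dy":0,"dz":0,"turn":1,"claw":50},{"dx":0,"dy":0,"dz":0,"turn":1,"claw":50},{"dx":0,"dy":0,"dz":0,"turn":1,"claw":50},{"dx":0,"dy":0,"dz":0,"turn":1,"claw":50},{"dx":0,"dy":0,"dz":0,"turn":1,"claw":50},{"dx":0,"dy":0,"dz":0,"turn":1,"claw":50},{"dx":0,"dy":0,"dz":0,"turn":1,"claw":50}]'>/dev/null
python3 -m creep '[{"dx":0,"dy":0,"dz":0,"turn":1,"claw":50},{"dx":0,"dy":0,"dz":0,"turn":1,"claw":50},{"dx":0,"dy":0,"dz":0,"turn":0.26,"claw":50},{"dx":-0.6,"dy":0,"dz":0,"turn":0,"claw":50},{"dx":-1,"dy":-0.1,"dz":0,"turn":0,"claw":50},{"dx":-1,"dy":-0.1,"dz":0,"turn":0,"claw":50},{"dx":-1,"dy":-0.1,"dz":0,"turn":0,"claw":50},{"dx":-1,"dy":-0.1,"dz":0,"turn":0,"claw":50}]'>/dev/null
python3 -m creep '[{"dx":-1,"dy":-0.1,"dz":0,"turn":0,"claw":50},{"dx":-1,"dy":-0.1,"dz":0,"turn":0,"claw":50},{"dx":-1,"dy":-0.1,"dz":0.3,"turn":0,"claw":50},{"dx":-0.7,"dy":-0.06,"dz":0.5,"turn":0,"claw":50},{"dx":-0.27,"dy":0,"dz":0.5,"turn":0,"claw":50},{"dx":0,"dy":0,"dz":0.5,"turn":0,"claw":50},{"dx":0,"dy":0,"dz":0,"turn":0,"claw":50}]'>/dev/null
python3 go.py 665 59.5 25.5 132.3
python3 - <<'E'
from h import *
im=env.get_image("top"); cv2.imwrite("pics/top3.png",cv2.resize(im["pixels"][180:320,110:310],None,fx=4,fy=4,interpolation=cv2.INTER_CUBIC))
E
```

```text
t 12.2 at [662.4  58.7  97.6] phi 132.4 tilt -1.0 F [ 0.5 -0.8 -1. ] open 49.9 grip 0.0 | turn 0.01 shift [-0.03  0.06  1.8 ] rows 2.0
```

View pics/top3.png

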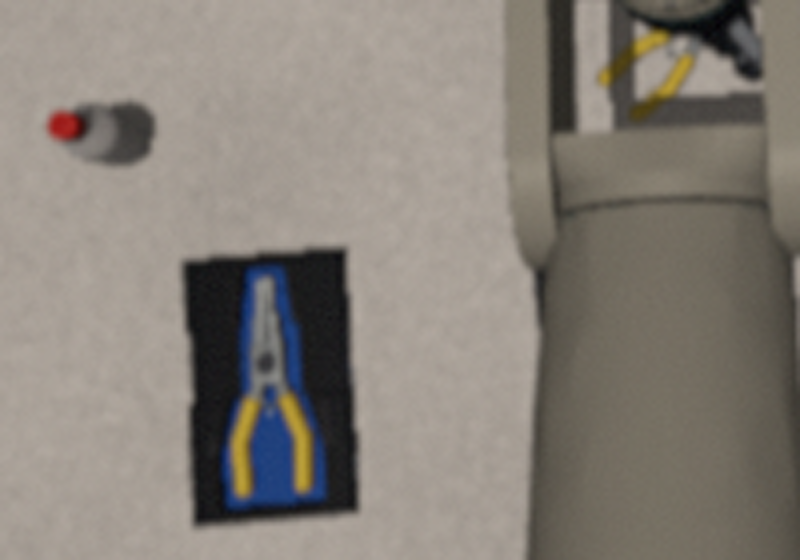

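The pliers (pivot at crop (267,362)) lie centred inside their blue cut-out with a blue margin all round. Now the cutters.

```bash
python3 -m creep '[{"dx":0,"dy":0.05,"dz":0.5,"turn":0,"claw":50},{"dx":0,"dy":0,"dz":0.5,"turn":0,"claw":50},{"dx":0,"dy":0,"dz":0.4,"turn":0,"claw":50},{"dx":0,"dy":0,"dz":0.2,"turn":0,"claw":50},{"dx":0,"dy":0,"dz":0.1,"turn":0,"claw":50},{"dx":0,"dy":0,"dz":0,"turn":0,"claw":50}]'>/dev/null
python3 go.py 665 59.5 25.5 132.3
```

```text
t 12.9 at [665.9  60.7  34.4] phi 132.3 tilt -1.0 F [0.5 0.1 0.6] open 50.1 grip 0.0 | turn 0.01 shift [-0.01 -0.04  0.22] rows 1.0
```

```bash
python3 -m creep '[{"dx":0,"dy":-0.04,"dz":0.1,"turn":0,"claw":50},{"dx":0,"dy":0,"dz":0.1,"turn":0,"claw":50},{"dx":0,"dy":0,"dz":0,"turn":0,"claw":50}]'>/dev/null
python3 go.py 665 59.5 25.5 132.3
python3 -m creep '[{"dx":0,"dy":0,"dz":0,"turn":0,"claw":30},{"dx":0,"dy":0,"dz":0,"turn":0,"claw":20},{"dx":0,"dy":0,"dz":0,"turn":0,"claw":10},{"dx":0,"dy":0,"dz":0,"turn":0,"claw":10},{"dx":0,"dy":0,"dz":0,"turn":0,"claw":10},{"dx":0,"dy":0,"dz":0,"turn":0,"claw":10}]' 40
python3 go.py 665 59.5 25.5 132.3
```

```text
t 13.2 at [664.3  59.5  25.7] phi 132.3 tilt -1.0 F [-0.2  0.7  0.7] open 49.9 grip 0.0 | turn 0.0 shift [-0.01  0.01  0.01] rows 1.0
time: 13.8
tool_pos: [0.6649, 0.0596, 0.0266]
eef_rot: [0.0, 0.404, 0.915, 0.0]
contact_force: [0.2, -0.3, 2.5]
opening: 0.0186
grip_force: 39.9
t 13.8 at [664.9  59.6  26.6] phi 132.3 tilt -1.0 F [ 0.2 -0.3  2.5] open 18.6 grip 39.9 | turn 0.01 shift [-0.    0.    0.03] rows 1.0
```

```bash
python3 -m creep '[{"dx":0,"dy":0,"dz":-0.3,"turn":0,"claw":10},{"dx":0,"dy":0,"dz":-0.7,"turn":0,"claw":10},{"dx":0,"dy":0,"dz":-1,"turn":0,"claw":10},{"dx":0,"dy":0,"dz":-0.5,"turn":0,"claw":10},{"dx":0,"dy":0,"dz":0,"turn":-1,"claw":10},{"dx":0,"dy":0,"dz":0,"turn":-1,"claw":10},{"dx":0,"dy":0,"dz":0,"turn":-1,"claw":10},{"dx":0,"dy":0,"dz":0,"turn":-1,"claw":10}]'
python3 -m creep '[{"dx":0,"dy":0,"dz":0,"turn":-1,"claw":10},{"dx":0,"dy":0,"dz":0,"turn":-1,"claw":10},{"dx":0,"dy":0,"dz":0,"turn":-1,"claw":10},{"dx":0,"dy":0,"dz":0,"turn":-1,"claw":10},{"dx":0,"dy":0,"dz":0,"turn":-1,"claw":10},{"dx":0,"dy":0,"dz":0,"turn":-1,"claw":10},{"dx":0,"dy":0,"dz":0,"turn":-0.6,"claw":10},{"dx":0,"dy":0,"dz":0,"turn":0,"claw":10}]' >/dev/null
python3 go.py 455.5 112 60 185.3
```

```text
time: 14.6
tool_pos: [0.6644, 0.0595, 0.1265]
eef_rot: [-0.0, 0.237, 0.971, -0.0]
contact_force: [-1.2, 0.8, -0.4]
opening: 0.0187
grip_force: 39.5
t 15.4 at [664.4  59.5 126.5] phi -174.7 tilt -1.0 F [-0.2 -0.  -0.9] open 18.3 grip 39.5 | turn 0.01 shift [5.08 1.79 1.66] rows 6.0
```

```bash
python3 -m creep '[{"dx":0.5,"dy":0.2,"dz":0,"turn":0,"claw":10},{"dx":0.9,"dy":0.3,"dz":0,"turn":0,"claw":10},{"dx":1,"dy":0.4,"dz":0,"turn":0,"claw":10},{"dx":1,"dy":0.4,"dz":0.1,"turn":0,"claw":10},{"dx":0.9,"dy":0.3,"dz":0.2,"turn":0,"claw":10},{"dx":0.6,"dy":0.2,"dz":0.4,"turn":0,"claw":10},{"dx":0.18,"dy":0,"dz":0.5,"turn":0,"claw":10},{"dx":0,"dy":0,"dz":0.4,"turn":0,"claw":10}]'>/dev/null
python3 -m creep '[{"dx":0,"dy":0,"dz":0,"turn":0,"claw":10},{"dx":0,"dy":0,"dz":0,"turn":0,"claw":10}]'>/dev/null
python3 go.py 455.5 112 31 185.3
python3 - <<'E'
from h import *
r=[]
for n,f in(("top",4),("side",5)):
    im=env.get_image(n); u,v=map(int,pix(im,[.455,.112,.04])); 
    r.append(cv2.resize(im["pixels"][v-60:v+60,u-75:u+75],(400,320),interpolation=cv2.INTER_CUBIC))
cv2.imwrite("pics/c4.png",np.hstack(r))
E
```

```text
t 16.4 at [455.8 112.4  62.7] phi -174.7 tilt -1.0 F [ 0.5 -0.5 -0.1] open 18.7 grip 39.5 | turn -0.01 shift [ 0.01 -0.01  0.79] rows 1.0
```

View pics/c4.png

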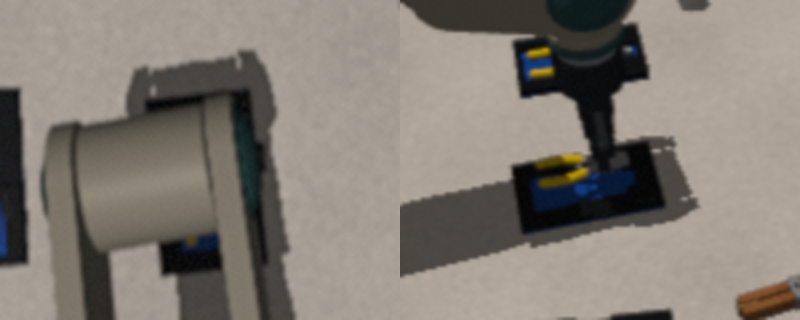

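The cutters are held level, handles at (560,165) and head at (620,158), pointing along the insert. Lowering.

```bash
python3 -m creep '[{"dx":0,"dy":0,"dz":0.2,"turn":0,"claw":10},{"dx":0,"dy":0,"dz":0.2,"turn":0,"claw":10},{"dx":0,"dy":0,"dz":0.2,"turn":0,"claw":10},{"dx":0,"dy":0,"dz":0.12,"turn":0,"claw":10},{"dx":0,"dy":0,"dz":0.07,"turn":0,"claw":10},{"dx":0,"dy":0,"dz":0.02,"turn":0,"claw":10},{"dx":0,"dy":0,"dz":0,"turn":0,"claw":10}]'
python3 go.py 455.5 112 30.5 185.3
```

```text
time: 17.2
tool_pos: [0.4554, 0.1123, 0.0305]
eef_rot: [-0.001, -0.046, 0.999, -0.0]
contact_force: [-6.7, -1.3, 10.0]
opening: 0.0185
grip_force: 40.6
t 17.2 at [455.4 112.3  30.5] phi -174.7 tilt -1.0 F [-6.7 -1.3 10. ] open 18.5 grip 40.6 | turn 0.01 shift [-0.   -0.01  0.  ] rows 1.0
```

```bash
python3 -m creep '[{"dx":0,"dy":0,"dz":0,"turn":0,"claw":20},{"dx":0,"dy":0,"dz":0,"turn":0,"claw":24},{"dx":0,"dy":0,"dz":0,"turn":0,"claw":30},{"dx":0,"dy":0,"dz":0,"turn":0,"claw":36},{"dx":0,"dy":0,"dz":-0.2,"turn":0,"claw":40},{"dx":0,"dy":0,"dz":-0.6,"turn":0,"claw":40},{"dx":0,"dy":0,"dz":-1,"turn":0,"claw":50},{"dx":0,"dy":0,"dz":-1,"turn":0,"claw":60}]'>/dev/null
python3 -m creep '[{"dx":0,"dy":0,"dz":-0.5,"turn":0,"claw":60},{"dx":0,"dy":0,"dz":-0.2,"turn":0,"claw":60},{"dx":0,"dy":0,"dz":0,"turn":0,"claw":60}]' >/dev/null
python3 go.py 644 -77.5 150 192
```

```text
t 18.3 at [455.9 112.4 170.6] phi -174.7 tilt -1.0 F [-0.2  0.4 -0.9] open 59.9 grip 0.0 | turn -1.34 shift [-3.61 -5.62  0.52] rows 6.0
```

```bash
python3 -m creep '[{"dx":0,"dy":0,"dz":0,"turn":-0.7,"claw":60},{"dx":0,"dy":0,"dz":0,"turn":-0.64,"claw":60},{"dx":-0.4,"dy":-0.6,"dz":0,"turn":0,"claw":60},{"dx":-0.6,"dy":-1,"dz":0,"turn":0,"claw":60},{"dx":-0.7,"dy":-1,"dz":0,"turn":0,"claw":60},{"dx":-0.7,"dy":-1,"dz":0,"turn":0,"claw":60},{"dx":-0.6,"dy":-1,"dz":0.2,"turn":0,"claw":60},{"dx":-0.4,"dy":-0.7,"dz":0.4,"turn":0,"claw":60}]'>/dev/null
python3 -m creep '[{"dx":-0.2,"dy":-0.3,"dz":0.5,"turn":0,"claw":60},{"dx":0,"dy":0,"dz":0.5,"turn":0,"claw":60},{"dx":0,"dy":0,"dz":0.2,"turn":0,"claw":60},{"dx":0,"dy":0,"dz":0,"turn":0,"claw":60}]' >/dev/null
python3 go.py 644 -77.5 32 192
python3 - <<'E'
from h import *
im=env.get_image("top")
a=cv2.resize(im["pixels"][230:320,220:310],(400,400),interpolation=cv2.INTER_CUBIC)
im=env.get_image("side"); u,v=map(int,pix(im,[.644,-.077,.03])); b=cv2.resize(im["pixels"][v-50:v+50,u-50:u+50],(400,400),interpolation=cv2.INTER_CUBIC)
cv2.imwrite("pics/c5.png",np.hstack([a,b]))
E
```

```text
t 19.5 at [641.6 -76.3  94.6] phi -168.0 tilt -1.0 F [ 0.3  0.2 -0.1] open 60.5 grip 0.0 | turn 0.01 shift [-0.05 -0.04  1.56] rows 2.0
```

View pics/c5.png

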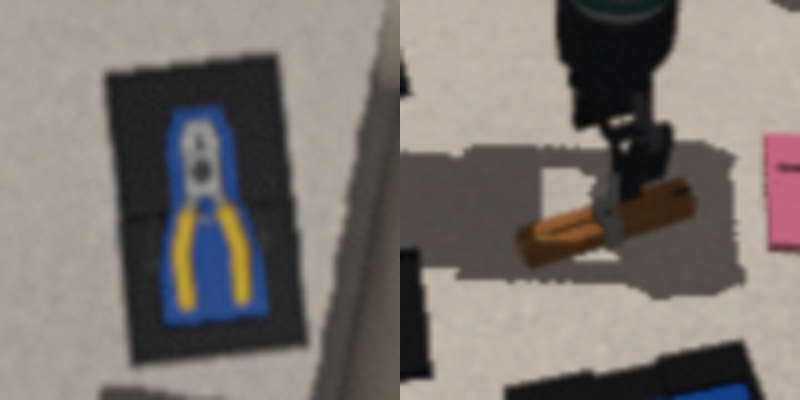

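Left panel: the cutters are inside their blue cut-out, pivot at (202,170), with margin all round. Right panel: the fingers are above the clamp's steel band at (608,215). Going down.

```bash
python3 -m creep '[{"dx":0,"dy":-0.02,"dz":0.4,"turn":0,"claw":60},{"dx":0,"dy":0,"dz":0.4,"turn":0,"claw":60},{"dx":0,"dy":0,"dz":0.4,"turn":0,"claw":60},{"dx":0,"dy":0,"dz":0.2,"turn":0,"claw":60},{"dx":0,"dy":0,"dz":0.1,"turn":0,"claw":60},{"dx":0,"dy":0,"dz":0,"turn":0,"claw":60},{"dx":0,"dy":0,"dz":0,"turn":0,"claw":60}]'>/dev/null
python3 go.py 644 -77.5 26 192
```

```text
t 20.3 at [643.7 -77.6  38.3] phi -168.0 tilt -1.0 F [ 0.4 -0.3 -0.2] open 60.1 grip 0.0 | turn 0.0 shift [-0.01 -0.    0.31] rows 1.0
```

```bash
python3 -m creep '[{"dx":0,"dy":0,"dz":0.15,"turn":0,"claw":60},{"dx":0,"dy":0,"dz":0.13,"turn":0,"claw":60},{"dx":0,"dy":0,"dz":0,"turn":0,"claw":45},{"dx":0,"dy":0,"dz":0,"turn":0,"claw":35},{"dx":0,"dy":0,"dz":0,"turn":0,"claw":25},{"dx":0,"dy":0,"dz":0,"turn":0,"claw":15},{"dx":0,"dy":0,"dz":0,"turn":0,"claw":15},{"dx":0,"dy":0,"dz":0,"turn":0,"claw":15}]' 40
python3 go.py 644 -77.5 26 192
python3 -m creep '[{"dx":0,"dy":0,"dz":-0.3,"turn":0,"claw":15},{"dx":0,"dy":0,"dz":-0.7,"turn":0,"claw":15},{"dx":0,"dy":0,"dz":-1,"turn":0,"claw":15},{"dx":0,"dy":0,"dz":-0.5,"turn":0.8,"claw":15},{"dx":0,"dy":0,"dz":0,"turn":0.8,"claw":15},{"dx":0,"dy":0,"dz":0,"turn":0,"claw":15}]'
python3 go.py 638.5 -243 65 184
```

```text
time: 21.1
tool_pos: [0.6434, -0.0775, 0.0268]
eef_rot: [0.0, -0.105, 0.994, -0.0]
contact_force: [-0.7, 0.3, 1.3]
opening: 0.0281
grip_force: 39.8
t 21.1 at [643.4 -77.5  26.8] phi -168.0 tilt -1.0 F [-0.7  0.3  1.3] open 28.1 grip 39.8 | turn 0.0 shift [-0.01 -0.    0.02] rows 1.0
time: 21.7
tool_pos: [0.6435, -0.0775, 0.1281]
eef_rot: [0.001, -0.035, 0.999, -0.0]
contact_force: [0.0, -0.4, -1.6]
opening: 0.0281
grip_force: 39.6
t 21.7 at [643.5 -77.5 128.1] phi -176.0 tilt -1.0 F [ 0.  -0.4 -1.6] open 28.1 grip 39.6 | turn -0.0 shift [ 0.41 -4.12  1.58] rows 5.0
```

```bash
python3 -m creep '[{"dx":0.1,"dy":-0.4,"dz":0,"turn":0,"claw":15},{"dx":0.1,"dy":-0.8,"dz":0,"turn":0,"claw":15},{"dx":0.1,"dy":-0.9,"dz":0,"turn":0,"claw":15},{"dx":0.1,"dy":-0.9,"dz":0,"turn":0,"claw":15},{"dx":0,"dy":-0.7,"dz":0.2,"turn":0,"claw":15},{"dx":0,"dy":-0.43,"dz":0.4,"turn":0,"claw":15},{"dx":0,"dy":0,"dz":0.5,"turn":0,"claw":15},{"dx":0,"dy":0,"dz":0.4,"turn":0,"claw":15}]'>/dev/null
python3 -m creep '[{"dx":0,"dy":0,"dz":0,"turn":0,"claw":15},{"dx":0,"dy":0,"dz":0,"turn":0,"claw":15}]'>/dev/null
python3 go.py 639 -244 31 184
python3 - <<'E'
from h import *
r=[]
for n in("top","side"):
    im=env.get_image(n); u,v=map(int,pix(im,[.639,-.244,.03])); 
    r.append(cv2.resize(im["pixels"][v-50:v+50,u-50:u+50],(400,400),interpolation=cv2.INTER_CUBIC))
cv2.imwrite("pics/c6.png",np.hstack(r))
E
```

```text
t 22.7 at [ 638.7 -243.2   66.3] phi -175.9 tilt -1.0 F [0.2 0.4 0.4] open 28.0 grip 39.6 | turn 0.02 shift [-0.01 -0.02  0.88] rows 1.0
```

View pics/c6.png

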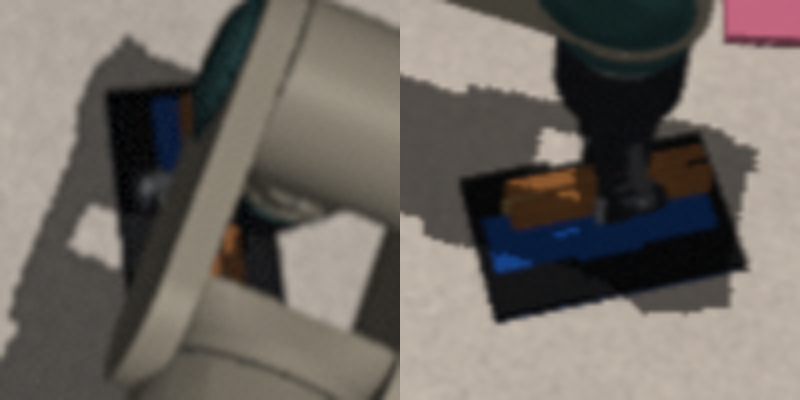

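The clamp is level and parallel to the slot in the right panel, with ends at (500,200) and (712,165). Lowering.

```bash
python3 -m creep '[{"dx":0,"dy":-0.02,"dz":0.2,"turn":0,"claw":15},{"dx":0,"dy":0,"dz":0.2,"turn":0,"claw":15},{"dx":0,"dy":0,"dz":0.2,"turn":0,"claw":15},{"dx":0,"dy":0,"dz":0.14,"turn":0,"claw":15},{"dx":0,"dy":0,"dz":0.08,"turn":0,"claw":15},{"dx":0,"dy":0,"dz":0,"turn":0,"claw":15},{"dx":0,"dy":0,"dz":0,"turn":0,"claw":15}]'
python3 go.py 639 -244 31 184
```

```text
time: 23.5
tool_pos: [0.6391, -0.2443, 0.0339]
eef_rot: [0.0, -0.035, 0.999, -0.0]
contact_force: [0.6, -0.2, -1.0]
opening: 0.0281
grip_force: 39.6
t 23.5 at [ 639.1 -244.3   33.9] phi -176.0 tilt -1.0 F [ 0.6 -0.2 -1. ] open 28.1 grip 39.6 | turn 0.0 shift [0.   0.01 0.07] rows 1.0
```

```bash
python3 -m creep '[{"dx":0,"dy":0,"dz":0.04,"turn":0,"claw":15},{"dx":0,"dy":0,"dz":0.04,"turn":0,"claw":15},{"dx":0,"dy":0,"dz":0,"turn":0,"claw":15}]'
python3 -m creep '[{"dx":0,"dy":0,"dz":0,"turn":0,"claw":29},{"dx":0,"dy":0,"dz":0,"turn":0,"claw":33},{"dx":0,"dy":0,"dz":0,"turn":0,"claw":38},{"dx":0,"dy":0,"dz":0,"turn":0,"claw":45},{"dx":0,"dy":0,"dz":-0.2,"turn":0,"claw":50},{"dx":0,"dy":0,"dz":-0.6,"turn":0,"claw":50},{"dx":0,"dy":0,"dz":-1,"turn":0,"claw":60},{"dx":0,"dy":0,"dz":-1,"turn":0,"claw":75}]'>/dev/null
python3 -m creep '[{"dx":0,"dy":0,"dz":-0.5,"turn":0,"claw":75},{"dx":0,"dy":0,"dz":0,"turn":0,"claw":75}]' >/dev/null
python3 go.py 431 -333 150 211
```

```text
time: 23.8
tool_pos: [0.6391, -0.2443, 0.0308]
eef_rot: [0.0, -0.035, 0.999, -0.0]
contact_force: [0.7, 0.2, 0.7]
opening: 0.0279
grip_force: 39.8
t 24.8 at [ 640.5 -244.9  168.3] phi -176.0 tilt -1.0 F [-0.8  0.2 -0.3] open 75.2 grip 0.0 | turn -5.39 shift [5.62 0.81 0.46] rows 6.0
```

```bash
python3 -m creep '[{"dx":0,"dy":0,"dz":0,"turn":-1,"claw":75},{"dx":0,"dy":0,"dz":0,"turn":-1,"claw":75},{"dx":0,"dy":0,"dz":0,"turn":-1,"claw":75},{"dx":0,"dy":0,"dz":0,"turn":-1,"claw":75},{"dx":0,"dy":0,"dz":0,"turn":-1,"claw":75},{"dx":0,"dy":0,"dz":0,"turn":-0.4,"claw":75},{"dx":0.5,"dy":0.1,"dz":0,"turn":0,"claw":75},{"dx":0.9,"dy":0.15,"dz":0,"turn":0,"claw":75}]'>/dev/null
python3 -m creep '[{"dx":1,"dy":0.15,"dz":0,"turn":0,"claw":75},{"dx":1,"dy":0.15,"dz":0,"turn":0,"claw":75},{"dx":1,"dy":0.15,"dz":0.2,"turn":0,"claw":75},{"dx":0.8,"dy":0.1,"dz":0.4,"turn":0,"claw":75},{"dx":0.4,"dy":0,"dz":0.5,"turn":0,"claw":75},{"dx":0,"dy":0,"dz":0.5,"turn":0,"claw":75},{"dx":0,"dy":0,"dz":0,"turn":0,"claw":75},{"dx":0,"dy":0,"dz":0,"turn":0,"claw":75}]' >/dev/null
python3 go.py 431 -333 26 211
python3 - <<'E'
from h import *
r=[]
for n,p in(("top",[.639,-.244,.01]),("side",[.431,-.333,.02])):
    im=env.get_image(n); u,v=map(int,pix(im,p)); 
    r.append(cv2.resize(im["pixels"][v-50:v+50,u-50:u+50],(400,400),interpolation=cv2.INTER_CUBIC))
cv2.imwrite("pics/c7.png",np.hstack(r))
E
```

```text
t 26.4 at [ 430.3 -331.9   98.1] phi -149.0 tilt -1.0 F [0.7 0.1 0.4] open 75.0 grip 0.0 | turn 0.01 shift [ 0.   -0.03  1.8 ] rows 2.0
```

View pics/c7.png

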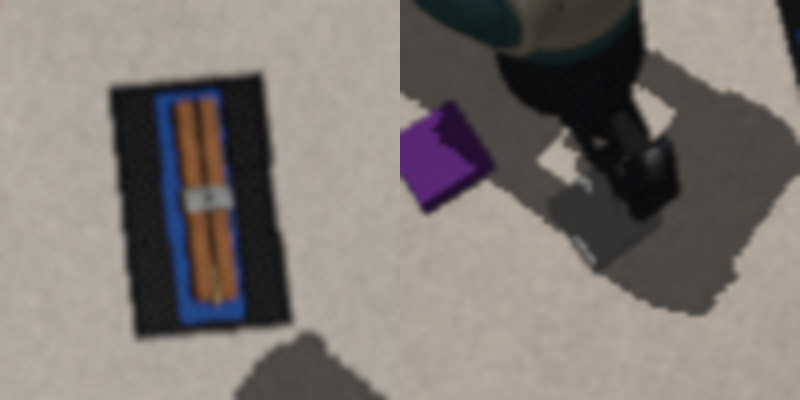

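Left: the clamp lies in its blue slot, band at (208,198). It looks offset to the right because of its height. Right: the fingers are over the grey block at (605,215), and the purple one at (440,165) is clear. Going down.

```bash
python3 -m creep '[{"dx":0,"dy":-0.02,"dz":0.5,"turn":0,"claw":75},{"dx":0,"dy":0,"dz":0.5,"turn":0,"claw":75},{"dx":0,"dy":0,"dz":0.4,"turn":0,"claw":75},{"dx":0,"dy":0,"dz":0.2,"turn":0,"claw":70},{"dx":0,"dy":0,"dz":0.1,"turn":0,"claw":65},{"dx":0,"dy":0,"dz":0.1,"turn":0,"claw":62},{"dx":0,"dy":0,"dz":0,"turn":0,"claw":62},{"dx":0,"dy":0,"dz":0,"turn":0,"claw":62}]'>/dev/null
python3 go.py 431 -333 25 211
```

```text
t 27.3 at [ 431.2 -333.2   27.1] phi -149.0 tilt -1.0 F [ 0.6  0.5 -0.4] open 62.0 grip 0.0 | turn 0.0 shift [0.   0.01 0.05] rows 1.0
```

```bash
python3 -m creep '[{"dx":0,"dy":0,"dz":0.05,"turn":0,"claw":58},{"dx":0,"dy":0,"dz":0,"turn":0,"claw":54},{"dx":0,"dy":0,"dz":0,"turn":0,"claw":50},{"dx":0,"dy":0,"dz":0,"turn":0,"claw":40},{"dx":0,"dy":0,"dz":0,"turn":0,"claw":35},{"dx":0,"dy":0,"dz":0,"turn":0,"claw":35},{"dx":0,"dy":0,"dz":0,"turn":0,"claw":35}]' 60
python3 go.py 431 -333 25 211
python3 -m creep '[{"dx":0,"dy":0,"dz":-0.3,"turn":0,"claw":35},{"dx":0,"dy":0,"dz":-0.7,"turn":0,"claw":35},{"dx":0,"dy":0,"dz":-1,"turn":0,"claw":35},{"dx":0,"dy":0,"dz":-0.5,"turn":0,"claw":35},{"dx":0,"dy":0,"dz":0,"turn":1,"claw":35},{"dx":0,"dy":0,"dz":0,"turn":1,"claw":35},{"dx":0,"dy":0,"dz":0,"turn":1,"claw":35},{"dx":0,"dy":0,"dz":0,"turn":1,"claw":35}]'
python3 -m creep '[{"dx":0,"dy":0,"dz":0,"turn":1,"claw":35},{"dx":0,"dy":0,"dz":0,"turn":1,"claw":35},{"dx":0,"dy":0,"dz":0,"turn":0.46,"claw":35},{"dx":0,"dy":0,"dz":0,"turn":0,"claw":35}]'>/dev/null
python3 go.py 427 -129 65 178.7
```

```text
time: 28.0
tool_pos: [0.4311, -0.3332, 0.0251]
eef_rot: [0.0, -0.267, 0.964, -0.0]
contact_force: [-1.1, 1.3, 5.3]
opening: 0.0485
grip_force: 63.2
t 28.0 at [ 431.1 -333.2   25.1] phi -149.0 tilt -1.0 F [-1.1  1.3  5.3] open 48.5 grip 63.2 | turn 0.01 shift [0.   0.01 0.  ] rows 1.0
time: 28.8
tool_pos: [0.4304, -0.3325, 0.124]
eef_rot: [-0.001, -0.094, 0.996, 0.001]
contact_force: [-0.3, 0.2, -4.4]
opening: 0.0486
grip_force: 63.0
t 29.2 at [ 430.5 -332.6  124. ] phi 178.7 tilt -1.0 F [-0.5  0.9 -3.3] open 48.3 grip 63.0 | turn 0.0 shift [0.2  5.09 1.48] rows 6.0
```

```bash
python3 -m creep '[{"dx":0.1,"dy":0.5,"dz":0,"turn":0,"claw":35},{"dx":0.1,"dy":0.9,"dz":0,"turn":0,"claw":35},{"dx":0,"dy":1,"dz":0,"turn":0,"claw":35},{"dx":0,"dy":1,"dz":0,"turn":0,"claw":35},{"dx":0,"dy":0.9,"dz":0.2,"turn":0,"claw":35},{"dx":0,"dy":0.6,"dz":0.4,"turn":0,"claw":35},{"dx":0,"dy":0.19,"dz":0.5,"turn":0,"claw":35},{"dx":0,"dy":0,"dz":0.3,"turn":0,"claw":35}]'>/dev/null
python3 -m creep '[{"dx":0,"dy":0,"dz":0,"turn":0,"claw":35},{"dx":0,"dy":0,"dz":0,"turn":0,"claw":35}]'>/dev/null
python3 go.py 427 -129 29.5 178.7
python3 - <<'E'
from h import *
r=[]
for n in("top","side"):
    im=env.get_image(n); u,v=map(int,pix(im,[.427,-.129,.03])); 
    r.append(cv2.resize(im["pixels"][v-50:v+50,u-50:u+50],(400,400),interpolation=cv2.INTER_CUBIC))
cv2.imwrite("pics/c8.png",np.hstack(r))
E
```

```text
t 30.2 at [ 427.6 -129.9   68.9] phi 178.7 tilt -1.0 F [ 0.5 -0.1 -3.2] open 48.2 grip 63.2 | turn -0.0 shift [0.01 0.02 0.99] rows 1.0
```

View pics/c8.png

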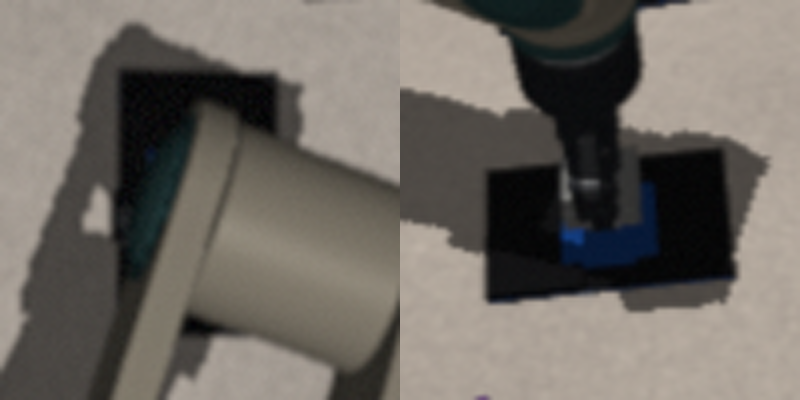

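The block hangs level at (600,195) over the blue square at (609,225) in the right panel. I'll check that offset in numbers before lowering.

```bash
python3 - <<'E'
from h import *
im=env.get_image("side")
for p in ([.427,-.129,.004],[.4276,-.1299,.0528]): print("pix",np.round(pix(im,p),1))
for t in env.tip_of("side","block_mid")[:3]: print(round(t["score"],2),(world(im,t["position"])*1000).round(1))
for m in env.masks_of("side","block_mid")[:3]:
    v,u=np.nonzero(m["region"]); print("mask",round(m["score"],2),u.min(),u.max(),v.min(),v.max())
hsv=cv2.cvtColor(im["pixels"],cv2.COLOR_BGR2HSV)
b=(hsv[...,0]>100)&(hsv[...,0]<125)&(hsv[...,1]>140)&(hsv[...,2]>30); u0,v0=map(int,pix(im,[.427,-.129,.004])); b[:, :u0-30]=0;b[:,u0+30:]=0;b[:v0-25]=0;b[v0+25:]=0
v,u=np.nonzero(b); print("blue u",u.min(),u.max(),"v",v.min(),v.max())
print("floor edges x",[ (plane(im,(uu,v.mean()),.004)*1000).round(1)[0].tolist() for uu in(u.min()-.5,u.max()+.5)])
for x in(-.025,.025): print(np.round(pix(im,[.4276+x,-.155,.0528]),1))
E
```

```text
pix [271.5 255.1]
pix [270.  245.3]
0.71 [ 333.1 -284.7    7.5]
0.43 [ 428.6 -130.5   52.1]
mask 0.84 224 250 298 325
mask 0.55 241 303 236 274
blue u 247 284 v 245 273
floor edges x [[359.4, -130.0, 4.0], [460.9, -145.4, 4.0]]
[260.9 254.5]
[280.3 252.1]
```

```bash
python3 -m creep '[{"dx":0,"dy":0.02,"dz":0.25,"turn":0,"claw":35},{"dx":0,"dy":0,"dz":0.25,"turn":0,"claw":35},{"dx":0,"dy":0,"dz":0.2,"turn":0,"claw":35},{"dx":0,"dy":0,"dz":0.12,"turn":0,"claw":35},{"dx":0,"dy":0,"dz":0.08,"turn":0,"claw":35},{"dx":0,"dy":0,"dz":0,"turn":0,"claw":35},{"dx":0,"dy":0,"dz":0,"turn":0,"claw":35}]'
python3 go.py 427 -129 29.2 178.7
```

```text
time: 31.15
tool_pos: [0.4276, -0.1285, 0.0327]
eef_rot: [0.0, 0.011, 1.0, -0.0]
contact_force: [0.3, 0.2, -3.8]
opening: 0.0482
grip_force: 63.3
t 31.1 at [ 427.6 -128.5   32.7] phi 178.7 tilt -1.0 F [ 0.3  0.2 -3.8] open 48.2 grip 63.3 | turn 0.0 shift [ 0.02 -0.01  0.09] rows 1.0
```

```bash
python3 -m creep '[{"dx":0,"dy":0,"dz":0.04,"turn":0,"claw":35},{"dx":0,"dy":0,"dz":0.03,"turn":0,"claw":35},{"dx":0,"dy":0,"dz":0.02,"turn":0,"claw":35},{"dx":0,"dy":0,"dz":0,"turn":0,"claw":35}]'
```

```text
time: 31.55
tool_pos: [0.4275, -0.1285, 0.0292]
eef_rot: [0.0, 0.011, 1.0, -0.0]
contact_force: [-1.2, 0.7, -1.1]
opening: 0.0483
grip_force: 63.6
```

Contact has begun: the measured load has fallen from about 4 N to 1 N. I'll release, lift and back off sideways for a final look.

```bash
python3 -m creep '[{"dx":0,"dy":0,"dz":0.01,"turn":0,"claw":35},{"dx":0,"dy":0,"dz":0,"turn":0,"claw":49},{"dx":0,"dy":0,"dz":0,"turn":0,"claw":53},{"dx":0,"dy":0,"dz":0,"turn":0,"claw":58},{"dx":0,"dy":0,"dz":0,"turn":0,"claw":62},{"dx":0,"dy":0,"dz":-0.2,"turn":0,"claw":62},{"dx":0,"dy":0,"dz":-0.6,"turn":0,"claw":62},{"dx":0,"dy":0,"dz":-1,"turn":0,"claw":62}]'
python3 -m creep '[{"dx":0,"dy":0,"dz":-1,"turn":0,"claw":62},{"dx":0,"dy":0,"dz":-1,"turn":0,"claw":62},{"dx":0,"dy":-0.6,"dz":-0.5,"turn":0,"claw":62},{"dx":0,"dy":-1,"dz":0,"turn":0,"claw":62},{"dx":0,"dy":-1,"dz":0,"turn":0,"claw":62},{"dx":0,"dy":-1,"dz":0,"turn":0,"claw":62},{"dx":0,"dy":-1,"dz":0,"turn":0,"claw":62},{"dx":0,"dy":-1,"dz":0,"turn":0,"claw":62}]'
python3 -m creep '[{"dx":0,"dy":-1,"dz":0,"turn":0,"claw":62},{"dx":0,"dy":0,"dz":0,"turn":0,"claw":62},{"dx":0,"dy":0,"dz":0,"turn":0,"claw":62}]' >/dev/null
python3 - <<'E'
from h import *
im=env.get_image("top"); cv2.imwrite("pics/top9.png",cv2.resize(im["pixels"][150:330,110:500],(780,360),interpolation=cv2.INTER_CUBIC))
D=im["depth"]
# heights (mm) along the parts in world points, from depth
def hz(u,v):
    d=np.median(D[int(v)-1:int(v)+2,int(u)-1:int(u)+2]); return world(im,[(u-im["cx"])/im["fx"]*d,(v-im["cy"])/im["fy"]*d,d])[2]*1000
def row(n,c,yaw,xs,ys=(0,),z=.02):
    a=np.radians(yaw); print(n,[round(hz(*pix(im,[(c[0]+x*np.cos(a)-y*np.sin(a))/1e3,(c[1]+x*np.sin(a)+y*np.cos(a))/1e3,z])),1) for x in xs for y in ys])
row("clamp",(639,-244),4,(-55,-25,0,25,55),(-7,7),.028)
row("block",(427,-129),-1.3,(-20,0,20),(-20,0,20),.022)
row("pliers",(455.5,332),3.7,(-10,0,10,30),(0,),.015)
row("cutters",(455.5,112),5.3,(-10,0,10,20),(0,),.015)
E
python3 go.py 427 -300 200 178.7
```

```text
time: 32.35
tool_pos: [0.426, -0.1279, 0.0997]
eef_rot: [-0.002, 0.011, 1.0, 0.001]
contact_force: [0.8, -0.3, -0.4]
opening: 0.062
grip_force: 0.0
time: 33.15
tool_pos: [0.4222, -0.354, 0.2012]
eef_rot: [0.0, 0.011, 1.0, -0.0]
contact_force: [1.6, 0.0, -0.1]
opening: 0.0621
grip_force: 0.0
clamp [np.float64(25.3), np.float64(25.4), np.float64(25.4), np.float64(24.8), np.float64(26.4), np.float64(28.0), np.float64(26.5), np.float64(24.5), np.float64(25.4), np.float64(26.9)]
block [np.float64(21.0), np.float64(20.6), np.float64(20.3), np.float64(20.8), np.float64(21.5), np.float64(20.4), np.float64(20.1), np.float64(21.1), np.float64(21.1)]
pliers [np.float64(14.1), np.float64(15.0), np.float64(13.3), np.float64(9.9)]
cutters [np.float64(14.8), np.float64(14.8), np.float64(12.3), np.float64(12.8)]
t 33.5 at [ 421.6 -391.9  200.7] phi 178.7 tilt -1.0 F [-0.4  0.2  0.7] open 61.9 grip 0.0 | turn 0.0 shift [-0.08  2.3   0.02] rows 3.0
```

View pics/top9.png

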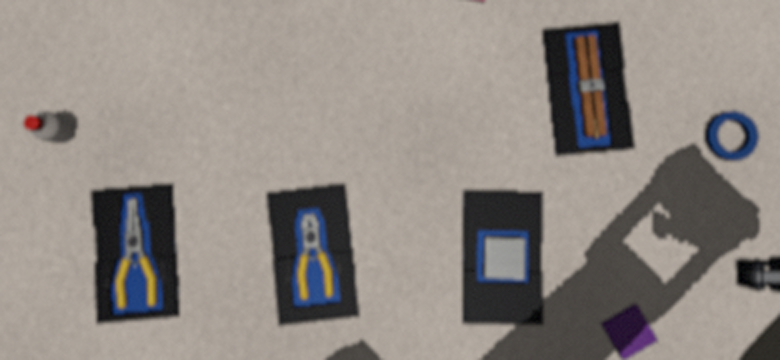

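All four tools lie flat in their own cut-outs: pliers (134,240), cutters (310,238), clamp (592,85) and block (505,257). Their measured heights fit resting on the 4 mm floor. The glue (50,125) and tape (732,135) haven't moved, and the arm is clear.

```bash
python3 -c "
from station import env
print(env.hand_in())"
```

```text
the job is handed in; nothing more can be done
None
```

I put the pliers, cutters, ring clamp and steel block back in that order, each flat in its matching insert, left the glue and tape untouched, and handed the job in at about 34 s of the 102 s allowed; the hand-in returned no verdict.

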